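# Lay up two glass pieces for glueing

### The arm

A 6-joint arm with a two-finger parallel gripper is mounted at the origin on a cart in front of the work surface, level with it; the furniture and walls round the work are solid. World frame = base frame: x ahead of the robot, y to its left, z up, the work surface at z = 0. Lengths are in m, angles in rad, forces in N, time in s.
With the tool pointing down it reaches from about 0.25 to 0.725 m from the base axis. Payload 4 kg.
Tool frame: the origin (TCP) lies on the centre line of the jaws, within the pads' length; the fingertips stand ahead of it and the grasp point (between the pads) lies 3 mm ahead of it (bot.tcp_to_tips is the z of the fingertips in the tool frame, in m); z points along the fingers, y is the line along which they close (so a half turn about z gives the same grasp; the last joint's range is limited). The gripper opens to 85 mm and grips with 20 to 120 N. Pads are 22 mm wide; open, the fingers measure 114 mm over their backs; the gripper's body (76 mm by 85 mm) begins 54 mm behind the grasp point. The pads swing forward as they close: fully open they stand 13 mm farther back than shut.
Start: joints at [1.235, 0.241, 0.005, 1.335, 0, 1.571], TCP at [0.165, 0.472, 0.253] pointing down, gripper open.
Joint ranges: [-2.72, 2.72], [-1.05, 1.87], [-1.09, 1.28], [-1.99, 2.15], [-1.42, 1.44], [-3.14, 3.14]. Speed limits (rad/s): [2.79, 2.79, 3.14, 3.14, 3.14, 3.14].

### API

Orientations are given as a unit quaternion [x, y, z, w].
In Python, from workcell import telemetry, camera, camera_params, ticket, boxes_of, cut_out, spot_point, bot gives the robot as it stands.
- The arm moves only by the shell command python3 -m creep 'ROWS'. ROWS is text: rows parted by semicolons, each of 5 numbers parted by spaces: the opening, from 0 (shut) to 1 (fully open), then the shift along the tool's x, y, z in units of 150 mm (1.0 is 150 mm), then the turn about the tool's z in units of 180 degrees (1.0 is 180 degrees). In form: claw x y z turn; .... A call has 1 to 12 rows; each row is the pose to reach, as a shift and turn from the pose commanded when the call began, along the tool's axes at that moment, turning the shorter way round; what a row does not reach only later rows make up. A row lasts 1/8 s, in which the tool goes at most 62.5 mm and 10.7 degrees, less where a joint would pass 70% of its speed; a pose out of reach is approached as far as the arm can. A call with a number of a shift or a turn outside -1 to 1 is refused whole. A call with a gripper value outside its range is refused whole. The fingers move at their own pace and stop on an object; the grip force is fixed at half the most. Time passes only in rows, so rows that repeat a pose let the fingers close. It gives the time, the measured TCP pose, the force, the opening and the grip force at its end, in the units of the state.
- telemetry.get_obs(): the state, without advancing time (a new reading comes with each control period).
- camera(name): name is "side" or "top" or "wrist"; returns the picture (480x640x3 uint8, red, green, blue); there is no depth.
- camera_params(name): a dict with "camera_matrix" (3x3 intrinsics, pixels), "eye" and "attitude" of the camera in the world. Camera axes: x right, y down, z forward; pixel columns grow to the right and rows downward; lengths in m; the calibration is good to about 2 mm. A picture is of the moment at which its call begins: read the wrist's pose just before it. camera_params takes no time and is no camera call; for the wrist camera it gives the pose at the moment of the call.
- ticket.job_done(): hands the job in; it is judged then, once.
Trained networks look in the newest picture that a camera, given by its name, has taken for a name from the list of things; names that differ only in an ending like _2 or _b are one class to them, and where a whole thing is asked for, a point or a joint stands for the part that bears it (a point fixed in the world has none). Each returns a list of dicts, best first, with "conf" (0 to 1); they miss things now and then, are a little off and sometimes report something else, mostly with a low value. They report only what shows in the picture. A call takes as long as a camera call. They do not tell look-alikes from the thing itself.
- boxes_of(thing, camera): "at" ([x, y, z] in m, in world coordinates, good to about 4 mm: the middle of the surface that is visible of it).
- cut_out(thing, camera): "pixels" (480x640 bool, what is visible of it).
- spot_point(thing, camera): "at" ([x, y, z] in m, in world coordinates, good to about 4 mm: a listed point, or the origin of a listed thing).
The state is a dict: "clock": time; "joint_pos": joint angles; "joint_vel": joint speeds; "tau": joint torques, N m; "eef_pos": TCP position; "tool_rot": TCP orientation; "ft_force": force on the tool from outside, world axes, zero at the start; "ft_torque": the same for the moment, N m; "grip_width": finger opening in m; "grasp_force": force on a finger pad.
Only numpy, scipy, OpenCV 4.12 (cv2) and the standard library are available. Lean on these libraries where they do the work, as an engineer would, in place of code of your own. Each camera call takes 0.05 s, during which the arm holds its last target. There are 200 camera calls.

### The job

Lay up two glass pieces for glueing. On the dark grey board stack three tiles, centred on one another with their edges lined up: the blue dotted tile at the bottom in the middle of the board and lengthwise along it, the red square on the blue one, the amber square on the red one. On the middle of the round cork pad lay the teal tile flat and stand the white-lidded jar upright on the middle of it as a weight; leave the two black-lidded jars and the roll of tape where they are.

Things in the scene. Friction and masses are not known exactly. Their poses are not given: they have to be found in the camera images.
- slate_board: a dark grey rectangular board, fixed to the bench, 114 mm long (its x axis) by 86 mm wide (y), top face 10 mm above the bench. Origin at the centre of its underside, z up.
- cork_pad: a round cork pad, fixed to the bench, 100 mm across, top face 8 mm above the bench. Origin at the centre of its underside, z up.
- blue_tile: an oblong opaque blue glass tile with pale dots (the one in front of the robot; two others lie out of reach at the far left and stay there), 88 mm long (its x axis), 52 mm wide (y), 8 mm thick. Lies flat, origin at the centre of its underside, z up. Grip it across the 52 mm width.
- red_tile: a square opaque red glass tile, 52 x 52 mm, 8 mm thick. Lies flat, origin at the centre of its underside, z up, x and y along its edges.
- amber_tile: a square opaque orange-amber glass tile, 42 x 42 mm, 8 mm thick. Lies flat, origin at the centre of its underside, z up, x and y along its edges.
- teal_tile: an oblong opaque teal (blue-green) glass tile, 44 mm wide (its x axis), 56 mm long (y), 8 mm thick. Lies flat, origin at the centre of its underside, z up. Grip it by either pair of edges.
- white_lid_jar: a small round screw-top jar, 37 mm across, 48 mm tall, with a white lid and pale blue contents. The lid does not turn. Origin at the centre of its underside, z up.
- pink_jar: a small round screw-top jar, 37 mm across, 48 mm tall, with a black lid and pink contents. The lid does not turn. Origin at the centre of its underside, z up. A bystander: leave it where it is.
- peach_jar: a small round screw-top jar, 37 mm across, 48 mm tall, with a black lid and peach-coloured contents. The lid does not turn. Origin at the centre of its underside, z up. A bystander: leave it where it is.
- foil_tape: a small dark roll of tape lying flat, 55 mm across, 19 mm high. Origin at the centre of its underside, z up. A bystander: leave it where it is. Behind the work stands a fixed drawer tower, 0.47 m tall, front at x = 0.68 m, from y = 0.04 to 0.30 m; keep the hand and arm clear of it.
There are look-alikes about, which are no part of the job. Of the things like the white_lid_jar, leave any that is green; of the rest the smaller one is meant.

How it is judged:
At the end, for the whole second after the job is handed in: Blue on board, teal on cork, jar on teal within 12 mm of centre; red on blue, amber on red within 10 mm; tile edges parallel within 12 degrees, blue lengthwise; all level within 7 degrees, released, at rest. Black-lidded jars and tape never shifted over 20 mm or knocked over (horizontal distance between blue_tile and slate_board below 0.012 m and z of blue_tile in the frame of slate_board between 0.007 and 0.013 m and angle between the x axis of blue_tile and the x axis of slate_board, either way round below 0.21 rad and horizontal distance between red_tile and blue_tile below 0.01 m and z of red_tile in the frame of blue_tile between 0.005 and 0.011 m and (angle between the x axis of red_tile and the x axis of blue_tile, either way round below 0.21 rad or angle between the x axis of red_tile and the y axis of blue_tile, either way round below 0.21 rad) and horizontal distance between amber_tile and red_tile below 0.01 m and z of amber_tile in the frame of red_tile between 0.005 and 0.011 m and (angle between the x axis of amber_tile and the x axis of red_tile, either way round below 0.21 rad or angle between the x axis of amber_tile and the y axis of red_tile, either way round below 0.21 rad) and horizontal distance between teal_tile and cork_pad below 0.012 m and z of teal_tile in the frame of cork_pad between 0.005 and 0.011 m and horizontal distance between white_lid_jar and teal_tile below 0.012 m and z of white_lid_jar in the frame of teal_tile between 0.005 and 0.011 m and angle between each of blue_tile, red_tile, amber_tile, teal_tile, white_lid_jar's own z axis and vertical below 0.12 rad and linear speed of each of blue_tile, red_tile, amber_tile, teal_tile, white_lid_jar below 0.01 m/s and angular speed of each of blue_tile, red_tile, amber_tile, teal_tile, white_lid_jar below 0.1 rad/s); the robot touches nothing.
It fails at once if a black-lidded jar or the roll of tape was shifted or knocked over (distance of any of pink_jar, peach_jar, foil_tape from where it was at the start of the episode above 0.02 m or angle between any of pink_jar, peach_jar, foil_tape's own z axis and vertical above 0.5 rad).
It also fails if it takes over 136 s, if anything falls off the work surface, if the arm or the gripper's body presses on something with over 40 N, if the wrist force passes 120 N, or if a joint passes its speed limit or range.

## Working session

There is one attempt and no reset: what is moved stays moved. The work goes in short steps, Python scripts to look and compute and a shell command to move; the robot and the scene stay as the last step left them, time stands still between calls to the robot, and variables do not carry over. Pictures are saved under pics/ and viewed, at most 14 in all, crops included, and the job is handed in when it is done.

```bash
ls; mkdir -p pics; python3 - <<'E'
from workcell import *
import cv2,numpy as np
o=telemetry.get_obs();print({k:np.round(v,3) for k,v in o.items()}, bot.tcp_to_tips)
for c in ["top","side"]:
    cv2.imwrite(f"pics/{c}0.png",camera(c)[:,:,::-1]); p=camera_params(c);print(c,p)
    for t in "slate_board cork_pad blue_tile red_tile amber_tile teal_tile white_lid_jar pink_jar peach_jar foil_tape".split():
        print(t,[(np.round(d["at"],3).tolist(),round(d["conf"],2)) for d in spot_point(t,c)])
E
```

```text
pics
{'clock': np.float64(0.0), 'joint_pos': array([1.235, 0.241, 0.004, 1.335, 0.   , 1.571]), 'joint_vel': array([-0.   , -0.   , -0.   ,  0.001,  0.   , -0.002]), 'tau': array([-0.0000e+00, -3.7232e+01,  2.5241e+01,  1.7000e-02,  0.0000e+00,
       -0.0000e+00]), 'eef_pos': array([0.165, 0.472, 0.252]), 'tool_rot': array([ 0.167,  0.986, -0.001, -0.   ]), 'ft_force': array([-0.381,  0.052, -0.016]), 'ft_torque': array([-0.033,  0.022, -0.012]), 'grasp_force': np.float64(0.0), 'grip_width': np.float64(0.086)} 0.022
top {'camera_matrix': array([[460.39111005,   0.        , 320.42083666],
       [  0.        , 460.39111005, 241.81921608],
       [  0.        ,   0.        ,   1.        ]]), 'eye': array([0.39652912, 0.02998365, 1.04201163]), 'attitude': array([ 0.71238411, -0.6971572 ,  0.04275369, -0.06821179])}
slate_board [([0.436, 0.05, -0.002], 0.88), ([0.448, 0.186, -0.002], 0.43)]
cork_pad [([0.446, 0.18, -0.003], 0.88)]
blue_tile [([0.448, -0.242, 0.002], 0.84)]
red_tile []
amber_tile [([0.589, -0.082, 0.001], 0.69)]
teal_tile [([0.444, 0.339, 0.005], 0.82)]
white_lid_jar [([
[... 464 characters left out ...]
53468876]), 'attitude': array([-0.02403952,  0.84861217, -0.52841448,  0.0075916 ])}
slate_board [([0.439, 0.051, 0.002], 0.59)]
cork_pad [([0.445, 0.182, -0.001], 0.61), ([0.594, 0.046, -0.0], 0.38)]
blue_tile [([0.45, -0.241, 0.003], 0.73)]
red_tile [([0.447, -0.087, 0.004], 0.79)]
amber_tile [([0.587, -0.088, -0.001], 0.55)]
teal_tile [([0.449, 0.338, -0.0], 0.67)]
white_lid_jar [([0.587, -0.247, 0.002], 0.62), ([0.674, -0.277, -0.002], 0.57), ([0.536, -0.165, -0.001], 0.54)]
pink_jar [([0.57, 0.371, 0.002], 0.97)]
peach_jar [([0.598, 0.046, -0.001], 0.75)]
foil_tape [([0.6, 0.212, 0.003], 0.72), ([0.568, 0.371, 0.002], 0.45), ([0.594, 0.046, -0.001], 0.28), ([0.437, 0.053, 0.003], 0.15)]
```

View pics/top0.png

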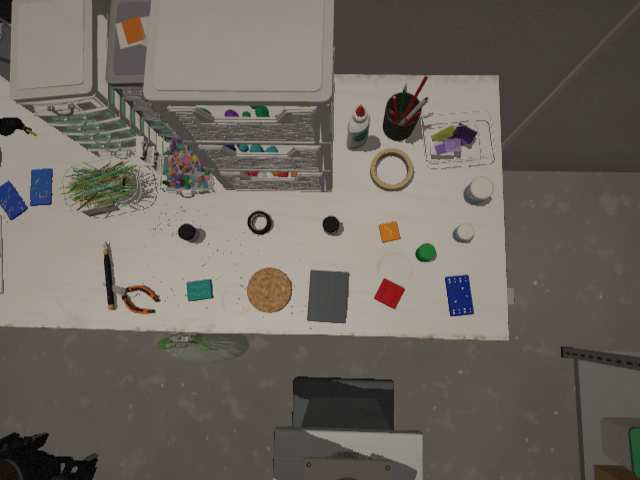

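View pics/side0.png

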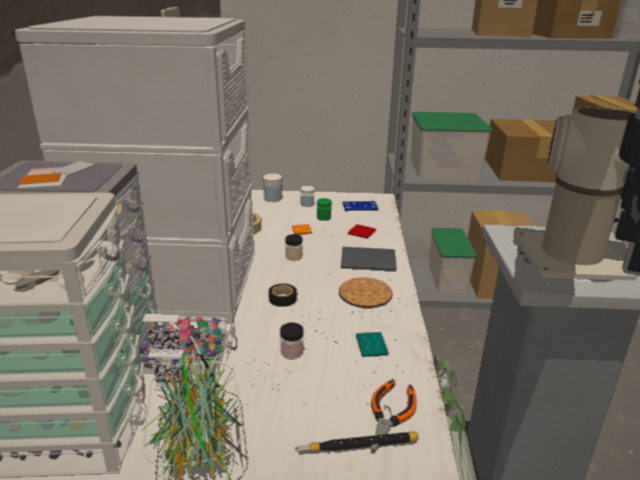

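Top view: candidates for the white-lid jar are the large white jar at (480,190), the small white one at (464,233) and the green one at (426,252); I choose (464,233). The blue tile in front is at (459,295), and the two decoys are at (12,200) and (41,187).

```bash
cat > h.py <<'E'
from workcell import *
import cv2,numpy as np
from scipy.spatial.transform import Rotation as R
def ray(P,px):
    d=np.linalg.inv(P["camera_matrix"])@np.r_[px,1.]
    return R.from_quat(P["attitude"]).apply(d)
def onz(P,pts,z):
    return np.array([P["eye"]+ (lambda d:d*(z-P["eye"][2])/d[2])(ray(P,p)) for p in np.atleast_2d(pts)])
def proj(P,X):
    c=R.from_quat(P["attitude"]).inv().apply(np.asarray(X)-P["eye"]); u=P["camera_matrix"]@c; return u[:2]/u[2]
def tri(P1,a,P2,b):
    d1,d2=ray(P1,a),ray(P2,b); s=np.linalg.lstsq(np.c_[d1,-d2],P2["eye"]-P1["eye"],rcond=None)[0]
    x,y=P1["eye"]+s[0]*d1,P2["eye"]+s[1]*d2; return (x+y)/2,np.linalg.norm(x-y)
def mask(t,c,near,P):
    "network mask nearest the expected world point"
    L=[m["pixels"] for m in cut_out(t,c)]
    if not L: return None
    f=lambda m:np.linalg.norm(np.argwhere(m)[:,::-1].mean(0)-proj(P,near))
    m=min(L,key=f); return m if f(m)<25 or c=="wrist" else None
def rect(m,P,z):
    q=np.argwhere(m)[:,::-1]; w=onz(P,q,z)[:,:2]
    (c,s,a)=cv2.minAreaRect((w*1000).astype(np.float32)); return np.array(c)/1000,s,a,w.mean(0)
E
python3 - <<'E'
from h import *
T={"slate_board":(.437,.05,.01),"cork_pad":(.446,.18,.008),"blue_tile":(.449,-.242,.008),"red_tile":(.447,-.087,.008),"amber_tile":(.588,-.085,.008),"teal_tile":(.446,.338,.008),"white_lid_jar":(.585,-.248,.048)}
im=camera("top");camera("side");P,Q=camera_params("top"),camera_params("side")
for t,n in T.items():
    a,b=mask(t,"top",n,P),mask(t,"side",n,Q)
    if a is not None:
        c,s,an,m=rect(a,P,n[2]);print(t,"rect",c.round(4),np.round(s,1),round(an,1),"mean",m.round(4))
    if b is not None: print("   side mean",rect(b,Q,n[2])[3].round(4))
    if a is not None and b is not None:
        f=lambda m:np.argwhere(m)[:,::-1].mean(0); x,e=tri(P,f(a),Q,f(b)); print("   tri",x.round(4),round(e,4))
cv2.imwrite("pics/crop.png",cv2.resize(im[160:330,360:520,::-1],None,fx=3.5,fy=3.5,interpolation=2))
E
```

```text
slate_board rect [0.4385 0.0502] [ 85.8 113.2] 87.7 mean [0.4378 0.0502]
   side mean [0.4362 0.059 ]
   tri [0.4367 0.0504 0.0052] 0.0024
cork_pad rect [0.4508 0.1825] [98.6 99.6] 1.4 mean [0.4498 0.1821]
   side mean [0.4474 0.1907]
   tri [0.4484 0.1829 0.003 ] 0.0031
blue_tile rect [ 0.4474 -0.24  ] [87.7 52.5] 6.6 mean [ 0.4469 -0.24  ]
   side mean [ 0.4425 -0.2334]
   tri [ 0.4445 -0.2405  0.0052] 0.0049
red_tile rect [ 0.4479 -0.0861] [49.1 50.1] 63.6 mean [ 0.4468 -0.0862]
   side mean [ 0.4469 -0.0774]
   tri [ 0.4467 -0.0867  0.0036] 0.0006
amber_tile rect [ 0.5879 -0.0865] [41.6 39.7] 13.7 mean [ 0.588  -0.0867]
   side mean [ 0.585  -0.0789]
   tri [ 0.5871 -0.087   0.0044] 0.0031
teal_tile rect [0.4465 0.3402] [46.2 61.2] 5.1 mean [0.4467 0.3404]
   side mean [0.444  0.3475]
   tri [0.4451 0.3419 0.0037] 0.0035
white_lid_jar rect [ 0.581  -0.2417] [35.4 47.9] 39.5 mean [ 0.5812 -0.2415]
   side mean [ 0.5788 -0.1891]
   tri [ 0.5837 -0.2477  0.0248] 0.0035
```

View pics/crop.png

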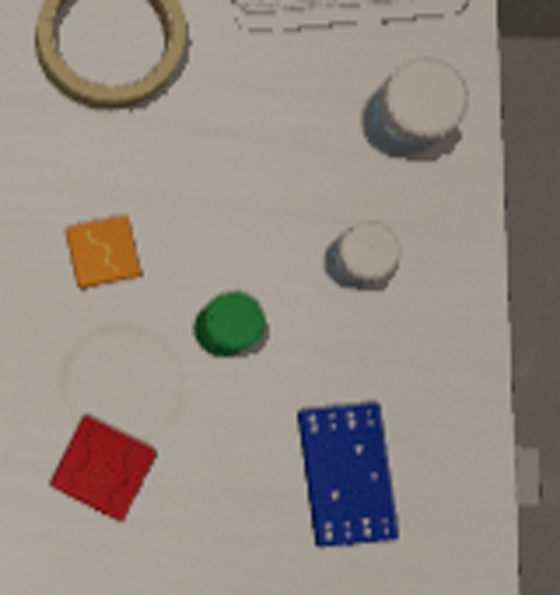

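The crop confirms the choice: the small white lid is at crop (365,252), the larger one at (428,95) and the green one at (230,322). The tile outlines match the measured rectangles.

```bash
python3 - <<'E'
from h import *
print({k:getattr(bot,k) for k in dir(bot) if not k.startswith('_')})
o=telemetry.get_obs();M=R.from_quat(o["tool_rot"]).as_matrix();print(M.round(3));print(camera_params("wrist"))
E
```

```text
{'Unreachable': <class 'workcell.Unreachable'>, 'tcp_to_tips': 0.022}
[[-0.944  0.33  -0.   ]
 [ 0.33   0.944 -0.   ]
 [ 0.    -0.    -1.   ]]
{'camera_matrix': array([[386.57477459,   0.        , 312.97534657],
       [  0.        , 386.57477459, 236.60355258],
       [  0.        ,   0.        ,   1.        ]]), 'eye': array([0.08502509, 0.49949417, 0.37406396]), 'attitude': array([0.8041213 , 0.57108987, 0.09570228, 0.13448559])}
```

```bash
cat > go.py <<'E'
import sys
from h import *
# usage: go.py x y z yaw_of_tool_y_deg -> shift in tool axes (units) and turn
x,y,z,a=map(float,sys.argv[1:5]); o=telemetry.get_obs(); r=R.from_quat(o["tool_rot"]); M=r.as_matrix()
d=r.inv().apply(np.array([x,y,z])-o["eef_pos"])/.15
cur=np.degrees(np.arctan2(M[1,1],M[0,1])); t=-((a-cur+90)%180-90)/180
print("need",d.round(3),"turn",round(t,3),"dist",round(np.linalg.norm(d)*.15,3),"| at",o["eef_pos"].round(4),"yaw",round(cur,1),"tilt",np.degrees(np.arccos(-M[2,2])).round(2),"t",round(float(o["clock"]),1),"w",round(float(o["grip_width"]),4),"f",o["ft_force"].round(1),"j",o["joint_pos"].round(2))
E
python3 go.py .4465 .3402 .12 5.1
```

```text
need [-2.063 -0.211  0.889] turn 0.365 dist 0.338 | at [0.1648 0.4721 0.2533] yaw 70.8 tilt 0.0 t 1.9 w 0.0854 f [-0.2  0.5 -0.7] j [1.23 0.24 0.   1.34 0.   1.57]
```

```bash
r='0.75 -1 -0.1 0.4 0.365'; python3 -m creep '0.75 -0.4 -0.04 0.15 0.06; 0.75 -0.8 -0.08 0.3 0.12; 0.75 -1 -0.1 0.4 0.18; 0.75 -1 -0.1 0.4 0.24; 0.75 -1 -0.1 0.4 0.3; 0.75 -1 -0.1 0.4 0.365; 0.75 -1 -0.1 0.4 0.365'; python3 go.py .4465 .3402 .12 5.1
```

```text
clock: 2.78
eef_pos: [0.3015, 0.4084, 0.1933]
tool_rot: [0.675, 0.738, -0.0, 0.0]
ft_force: [0.7, -0.3, -0.3]
grip_width: 0.0644
grasp_force: 0.0
need [-0.539  0.922  0.489] turn 0.0 dist 0.176 | at [0.3015 0.4084 0.1933] yaw 5.1 tilt 0.0 t 2.8 w 0.0644 f [ 0.7 -0.3 -0.3] j [ 0.93  0.29 -0.09  1.19 -0.    2.42]
```

```bash
python3 -m creep '0.75 -0.18 0.3 0.16 0; 0.75 -0.36 0.6 0.32 0; 0.75 -0.54 0.92 0.49 0; 0.75 -0.54 0.92 0.49 0; 0.75 -0.54 0.92 0.49 0'; python3 - <<'E'
from h import *
P=camera_params("wrist");im=camera("wrist");cv2.imwrite("pics/w1.png",im[:,:,::-1])
m=mask("teal_tile","wrist",(.4465,.34,.008),P)
if m is not None: print(rect(m,P,.008), "pred px",proj(P,(.4465,.34,.008)))
E
python3 go.py .4465 .3402 .025 5.1
```

```text
clock: 3.4
eef_pos: [0.4458, 0.3399, 0.1197]
tool_rot: [0.675, 0.738, -0.0, -0.0]
ft_force: [0.0, 0.2, -0.8]
grip_width: 0.0639
grasp_force: 0.0
(array([0.4437933 , 0.34229605]), (44.114593505859375, 57.38381576538086), 9.045221328735352, array([0.44353837, 0.34355334])) pred px [314.98371284 242.1415163 ]
need [-0.005  0.007  0.637] turn 0.001 dist 0.096 | at [0.4454 0.3408 0.1206] yaw 5.2 tilt 0.06 t 3.5 w 0.0638 f [0.  0.3 0.4] j [ 0.65  0.45 -0.06  1.07  0.    2.13]
```

View pics/w1.png

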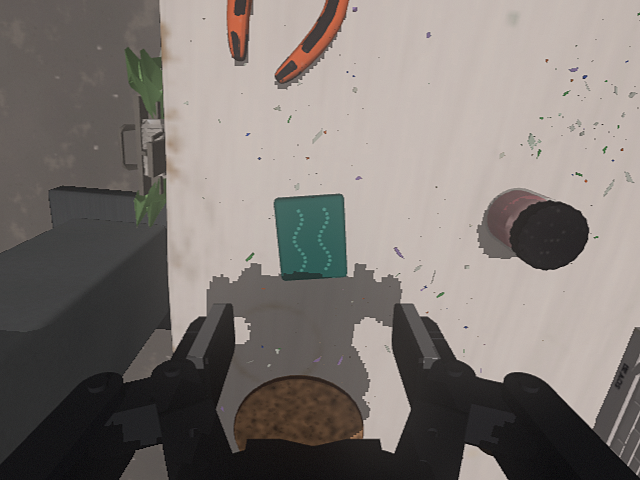

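The wrist picture shows the teal tile at (311,237), its expected place; the plier handles at (285,80) are clear and the pink jar is at (545,230). Descending.

```bash
python3 -m creep '0.75 -0.01 0 0.3 -0.016; 0.75 -0.005 -0.003 0.55 -0.016; 0.75 -0.01 0 0.63 -0.016; 0.75 -0.01 0 0.637 -0.016;0.75 -0.01 0 0.637 -0.016'; python3 go.py .445 .342 .025 8;  python3 -m creep '0 0 0 0 0;0 0 0 0 0;0 0 0 0 0; 0 0 0 0 0; 0 0 0 0 0;0 0 0 0 0'; python3 go.py .445 .342 .025 8
```

```text
clock: 4.12
eef_pos: [0.4471, 0.3396, 0.026]
tool_rot: [0.656, 0.755, 0.002, 0.0]
ft_force: [-0.6, -0.0, -0.9]
grip_width: 0.0638
grasp_force: 0.0
need [ 0.018 -0.012  0.007] turn -0.0 dist 0.003 | at [0.4471 0.3396 0.026 ] yaw 8.0 tilt 0.19 t 4.1 w 0.0638 f [-0.6 -0.  -0.9] j [ 0.65  0.55 -0.16  0.85  0.    2.08]
clock: 4.88
eef_pos: [0.4471, 0.3392, 0.0264]
tool_rot: [0.656, 0.754, 0.002, 0.0]
ft_force: [-1.2, -0.8, 6.5]
grip_width: 0.0399
grasp_force: 59.6
need [ 0.02  -0.011  0.009] turn -0.0 dist 0.004 | at [0.4471 0.3392 0.0264] yaw 7.9 tilt 0.18 t 4.9 w 0.0399 f [-1.2 -0.8  6.5] j [ 0.65  0.55 -0.16  0.85  0.    2.08]
```

```bash
python3 -m creep '0 0 0 -0.2 0;0 0 0 -0.4 0;0 0 0 -0.4 0; 0 0 0 -0.4 0'; python3 - <<'E'
from h import *
P=camera_params("wrist");im=camera("wrist");cv2.imwrite("pics/w2.png",im[:,:,::-1])
P,Q=camera_params("top"),camera_params("side");camera("top");camera("side")
for c,K in(("top",P),("side",Q)):
  print([ (np.round(d["at"],3),d["conf"]) for d in boxes_of("teal_tile",c)])
E
python3 go.py .4498 .1821 .1 8
```

```text
clock: 5.38
eef_pos: [0.446, 0.3383, 0.0841]
tool_rot: [0.656, 0.754, -0.0, -0.0]
ft_force: [0.5, 0.4, -0.3]
grip_width: 0.0407
grasp_force: 60.5
[(array([0.446, 0.324, 0.068]), 0.67)]
[(array([0.446, 0.345, 0.067]), 0.82)]
need [-1.033 -0.116 -0.111] turn -0.0 dist 0.157 | at [0.4456 0.338  0.0832] yaw 7.9 tilt 0.12 t 5.6 w 0.0404 f [ 0.2 -0.3 -0.4] j [ 0.65  0.49 -0.1   0.98 -0.    2.08]
```

View pics/w2.png

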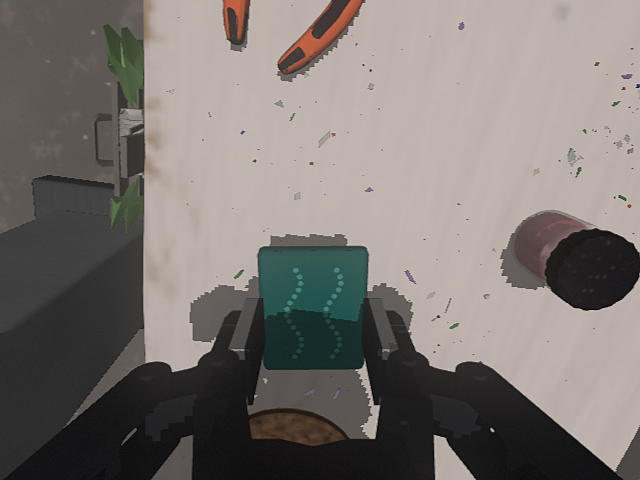

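The teal tile is held squarely between the pads, centred at (313,308). I'll measure its offset in the hand before placing it.

```bash
cat > inhand.py <<'E'
import sys
from h import *
# inhand.py thing dz_top(tile top minus TCP z): tile centre in world & offset from TCP in world
t,dz=sys.argv[1],float(sys.argv[2]); o=telemetry.get_obs();P=camera_params("wrist");camera("wrist")
m=mask(t,"wrist",o["eef_pos"],P); e=o["eef_pos"]
if m is None: print("none"); sys.exit()
c,s,a,mm=rect(m,P,e[2]+dz); r=R.from_quat(o["tool_rot"])
print("centre",c.round(4),np.round(s,1),round(a,1),"offset tool",r.inv().apply(np.r_[c,e[2]+dz]-e).round(4))
E
python3 inhand.py teal_tile -.018
```

```text
centre [0.4442 0.3419] [43.1 56.6] 8.2 offset tool [ 0.004  -0.0008  0.018 ]
```

```bash
python3 go.py .4505 .1785 .08 8; python3 -m creep '0 -0.35 -0.04 -0.03 0;0 -0.7 -0.09 -0.03 0; 0 -1 -0.11 0 0; 0 -1 -0.11 0 0; 0 -1 -0.11 0 0'; python3 go.py .4505 .1785 .035 8
```

```text
need [-1.059 -0.116  0.024] turn -0.0 dist 0.16 | at [0.4458 0.3382 0.0835] yaw 7.9 tilt 0.08 t 5.7 w 0.0406 f [ 0.4 -1.  -0.8] j [ 0.65  0.49 -0.1   0.98  0.    2.08]
clock: 6.35
eef_pos: [0.451, 0.188, 0.0844]
tool_rot: [0.657, 0.754, 0.0, -0.0]
ft_force: [0.9, -0.5, -0.5]
grip_width: 0.04
grasp_force: 60.6
need [-0.062 -0.012  0.329] turn -0.0 dist 0.05 | at [0.451  0.188  0.0844] yaw 7.9 tilt 0.05 t 6.3 w 0.04 f [ 0.9 -0.5 -0.5] j [ 0.39  0.36 -0.3   0.91  0.    1.83]
```

```bash
python3 -m creep '0 -0.06 -0.01 0.1 0;0 -0.06 -0.01 0.2 0; 0 -0.06 -0.01 0.28 0; 0 -0.06 -0.01 0.33 0; 0 -0.06 -0.01 0.33 0;0 -0.06 -0.01 0.33 0'; python3 go.py .4505 .1785 .035 8
```

```text
clock: 7.1
eef_pos: [0.4505, 0.1788, 0.0347]
tool_rot: [0.656, 0.755, 0.0, 0.0]
ft_force: [0.3, 0.3, -1.1]
grip_width: 0.0402
grasp_force: 60.6
need [-0.002 -0.    -0.002] turn -0.0 dist 0.0 | at [0.4505 0.1788 0.0347] yaw 8.0 tilt 0.01 t 7.1 w 0.0402 f [ 0.3  0.3 -1.1] j [ 0.38  0.43 -0.37  0.78 -0.    1.81]
```

```bash
python3 -m creep '0.4 0 0 0.004 0;0.6 0 0 0.004 0; 0.7 0 0 0.004 0; 0.7 0 0 0 0; 0.7 0 0 -0.2 0; 0.7 0 0 -0.6 0; 0.7 0 0 -0.9 0;0.7 0 0 -0.9 0'; python3 - <<'E'
from h import *
P=camera_params("wrist");im=camera("wrist");cv2.imwrite("pics/w3.png",im[:,:,::-1])
for t,z in(("teal_tile",.016),("cork_pad",.008)):
  m=mask(t,"wrist",(.45,.18,z),P)
  if m is not None:print(t,rect(m,P,z))
P=camera_params("top");camera("top")
for t,z in(("teal_tile",.016),("cork_pad",.008)):
  m=mask(t,"top",(.45,.18,z),P)
  if m is not None:print(t,rect(m,P,z))
E
python3 go.py .4472 -.24 .12 96.6
```

```text
clock: 8.1
eef_pos: [0.4531, 0.1796, 0.174]
tool_rot: [0.656, 0.754, 0.004, 0.002]
ft_force: [-0.2, -0.9, 0.2]
grip_width: 0.0595
grasp_force: 0.0
teal_tile (array([0.44947647, 0.18160931]), (44.63175964355469, 56.726402282714844), 7.283755779266357, array([0.44906434, 0.18234034]))
cork_pad (array([0.44743005, 0.18299339]), (99.94190216064453, 99.84243774414062), 64.13422393798828, array([0.44611377, 0.18709782]))
teal_tile (array([0.45374664, 0.16769173]), (42.248416900634766, 35.833648681640625), 1.3176467418670654, array([0.45103219, 0.16782685]))
cork_pad (array([0.44906738, 0.16116237]), (58.75204849243164, 98.73567962646484), 85.27240753173828, array([0.44661848, 0.15956265]))
need [-2.758 -0.398  0.324] turn -0.493 dist 0.421 | at [0.4492 0.1781 0.1681] yaw 7.9 tilt 0.2 t 8.4 w 0.0594 f [-0.2  0.2  0.3] j [ 0.38  0.27 -0.19  1.12 -0.    1.81]
```

View pics/w3.png

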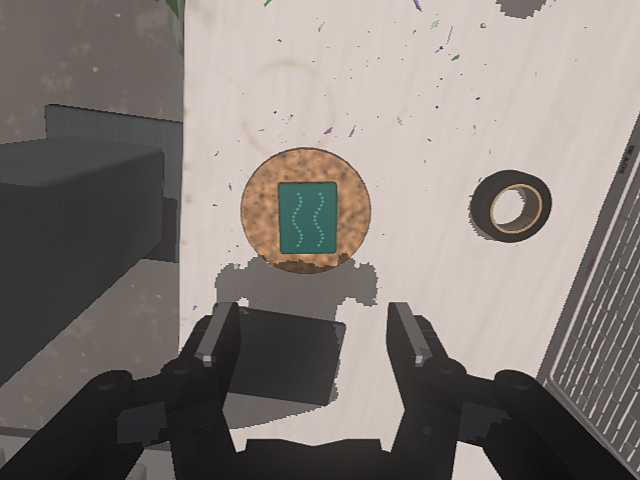

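The teal tile is at (308,218), in the middle of the cork (306,211), about 2.5 mm off; the board is at (280,355). Next is blue.

```bash
python3 -m creep '0.8 -0.35 -0.05 0 -0.05;0.8 -0.7 -0.1 0 -0.1; 0.8 -1 -0.14 0 -0.15; 0.8 -1 -0.14 0 -0.2; 0.8 -1 -0.14 0 -0.25; 0.8 -1 -0.14 0 -0.3; 0.8 -1 -0.14 0 -0.35;0.8 -1 -0.14 0 -0.4;0.8 -1 -0.14 0 -0.45;0.8 -1 -0.14 0 -0.493;0.8 -1 -0.14 0 -0.493'; python3 go.py .4472 -.24 .12 96.6
```

```text
clock: 9.78
eef_pos: [0.4496, 0.027, 0.1687]
tool_rot: [-0.057, 0.998, -0.0, -0.001]
ft_force: [0.0, 0.1, 0.4]
grip_width: 0.0686
grasp_force: 0.0
need [ 0.219 -1.767  0.325] turn -0.0 dist 0.271 | at [0.4496 0.027  0.1687] yaw 96.6 tilt 0.13 t 9.8 w 0.0686 f [0.  0.1 0.4] j [ 0.06  0.2  -0.27  1.1  -0.   -0.06]
```

```bash
python3 -m creep '0.8 0.05 -0.35 0 0;0.8 0.09 -0.7 0.1 0; 0.8 0.12 -1 0.15 0;0.8 0.12 -1 0.15 0'; python3 -m creep '0.8 0.05 -0.4 0.1 0;0.8 0.1 -0.77 0.17 0; 0.8 0.1 -0.77 0.17 0;0.8 0.1 -0.77 0.17 0'; python3 - <<'E'
from h import *
P=camera_params("wrist");im=camera("wrist");cv2.imwrite("pics/w4.png",im[:,:,::-1])
for t,z in(("blue_tile",.008),("red_tile",.008),("white_lid_jar",.048)):
  m=mask(t,"wrist",(.45,-.24,z),P)
  if m is not None:print(t,rect(m,P,z))
E
python3 go.py .447 -.24 .026 96.6
```

```text
clock: 10.28
eef_pos: [0.449, -0.1264, 0.146]
tool_rot: [-0.055, 0.999, 0.0, -0.001]
ft_force: [-0.9, 0.2, 0.4]
grip_width: 0.0681
grasp_force: 0.0
clock: 10.78
eef_pos: [0.4481, -0.2394, 0.1214]
tool_rot: [-0.058, 0.998, 0.001, -0.001]
ft_force: [-0.1, 1.0, 0.5]
grip_width: 0.068
grasp_force: 0.0
blue_tile (array([ 0.44429456, -0.24227368]), (88.51058959960938, 51.77946472167969), 6.879454135894775, array([ 0.4417968 , -0.24273944]))
red_tile (array([ 0.44460983, -0.08997636]), (54.74110794067383, 51.69609832763672), 64.42607116699219, array([ 0.44377701, -0.0901776 ]))
need [ 0.012 -0.005  0.641] turn 0.001 dist 0.096 | at [ 0.4487 -0.2391  0.1221] yaw 96.8 tilt 0.02 t 11.0 w 0.0686 f [0.5 0.4 1.1] j [-0.49  0.35 -0.2   1.02  0.   -0.61]
```

View pics/w4.png

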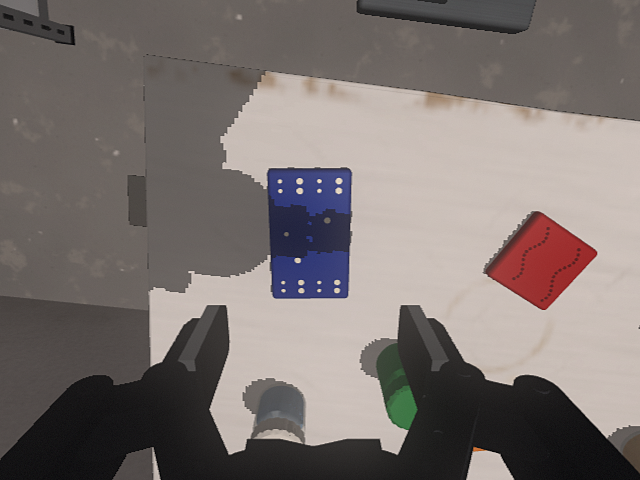

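Blue tile in front of the hand at (310,233), correct one with dots; green jar (400,380) clear of the right finger.

```bash
python3 go.py .446 -.241 .026 96.8; python3 -m creep '0.8 0.02 0.01 0.3 0;0.8 0.02 0.01 0.55 0;0.8 0.02 0.01 0.63 0;0.8 0.02 0.01 0.64 0; 0.8 0.02 0.01 0.64 0; 0 0.02 0.01 0.64 0;0 0.02 0.01 0.64 0;0 0.02 0.01 0.64 0;0 0.02 0.01 0.64 0;0 0.02 0.01 0.64 0;0 0.02 0.01 0.64 0'; python3 go.py .447 -.24 .026 96.6;  python3 -m creep '0 0 0 -0.2 0;0 0 0 -0.4 0;0 0 0 -0.4 0; 0 0 0 -0.4 0';python3 inhand.py blue_tile -.018;python3 go.py .438 .05 .086 87.7
```

```text
need [ 0.019 -0.011  0.641] turn -0.0 dist 0.096 | at [ 0.4487 -0.2391  0.1221] yaw 96.8 tilt 0.02 t 11.0 w 0.0686 f [0.5 0.4 1.1] j [-0.49  0.35 -0.2   1.02  0.   -0.61]
clock: 12.35
eef_pos: [0.4491, -0.2407, 0.03]
tool_rot: [-0.058, 0.998, -0.002, 0.005]
ft_force: [-0.1, 1.5, 16.4]
grip_width: -0.0
grasp_force: 8.4
need [0.014 0.006 0.027] turn 0.001 dist 0.005 | at [ 0.4491 -0.2407  0.03  ] yaw 96.7 tilt 0.56 t 12.3 w -0.0 f [-0.1  1.5 16.4] j [-0.49  0.46 -0.31  0.78  0.   -0.61]
clock: 12.85
eef_pos: [0.4451, -0.2393, 0.0858]
tool_rot: [-0.058, 0.998, -0.0, 0.0]
ft_force: [0.7, -0.2, 0.4]
grip_width: 0.0
grasp_force: 0.0
centre [ 0.4189 -0.2443] [61.5 36.5] 7.1 offset tool [ 0.0266 -0.0018  0.018 ]
need [-0.181  1.918 -0.006] turn 0.05 dist 0.289 | at [ 0.4444 -0.239   0.0849] yaw 96.7 tilt 0.11 t 12.9 w -0.0001 f [-0.9 -0.3 -0.2] j [-0.49  0.39 -0.25  0.93 -0.   -0.61]
```

The fingers closed over the tile: the pads stand back when open, so I need to be about 6 mm lower. Open and re-measure.

```bash
python3 -m creep '0.8 0 0 -0.2 0;0.8 0 0 -0.25 0;0.8 0 0 -0.25 0; 0.8 0 0 -0.25 0;0.8 0 0 -0.25 0;0.8 0 0 -0.25 0;0.8 0 0 -0.25 0';python3 inhand.py blue_tile -.114;python3 go.py .446 -.241 .0195 96.7
```

```text
clock: 13.82
eef_pos: [0.4451, -0.2393, 0.123]
tool_rot: [-0.058, 0.998, 0.0, -0.0]
ft_force: [0.4, -0.1, 0.2]
grip_width: 0.0683
grasp_force: 0.0
centre [ 0.4439 -0.2427] [87.2 51.9] 6.8 offset tool [ 0.0015 -0.0033  0.114 ]
need [-0.004 -0.012  0.691] turn -0.0 dist 0.104 | at [ 0.4452 -0.2393  0.1232] yaw 96.7 tilt 0.01 t 13.9 w 0.0684 f [ 0.2 -0.1  1.3] j [-0.49  0.35 -0.2   1.02  0.   -0.61]
```

Tile unmoved. Try again, stopping for a check before closing.

```bash
python3 -m creep '0.8 0 -0.015 0.3 0;0.8 0 -0.015 0.55 0;0.8 0 -0.015 0.65 0;0.8 0 -0.015 0.69 0; 0.8 0 -0.015 0.69 0;0.8 0 -0.015 0.69 0'; python3 go.py .446 -.241 .0195 96.7;  python3 -m creep '0.6 0 0 0 0;0 0 0 0 0;0 0 0 0 0; 0 0 0 0 0;0 0 0 0 0'; python3 -m creep '0 0 0 -0.1 0;0 0 0 -0.3 0;0 0 0 -0.45 0; 0 0 0 -0.45 0';python3 inhand.py blue_tile -.0115;python3 go.py .438 .05 .086 87.7
```

```text
clock: 14.68
eef_pos: [0.4465, -0.2421, 0.0211]
tool_rot: [-0.058, 0.998, -0.001, 0.001]
ft_force: [0.7, -0.2, 0.3]
grip_width: 0.0687
grasp_force: 0.0
need [0.003 0.008 0.01 ] turn -0.0 dist 0.002 | at [ 0.4465 -0.2421  0.0211] yaw 96.7 tilt 0.15 t 14.7 w 0.0687 f [ 0.7 -0.2  0.3] j [-0.5   0.48 -0.32  0.77 -0.   -0.61]
clock: 15.3
eef_pos: [0.4462, -0.242, 0.0213]
tool_rot: [-0.058, 0.998, -0.001, 0.001]
ft_force: [-1.4, 0.4, 6.6]
grip_width: 0.0501
grasp_force: 61.6
clock: 15.8
eef_pos: [0.4472, -0.2425, 0.0898]
tool_rot: [-0.058, 0.998, -0.001, 0.002]
ft_force: [-0.5, -0.9, -0.9]
grip_width: 0.05
grasp_force: 62.8
centre [ 0.4435 -0.2432] [87.2 50.4] 6.7 offset tool [ 0.0038 -0.0003  0.0115]
need [-0.177  1.936  0.008] turn 0.05 dist 0.292 | at [ 0.4454 -0.2415  0.0873] yaw 96.7 tilt 0.02 t 15.9 w 0.0502 f [-0.3 -0.4 -1.7] j [-0.5   0.39 -0.25  0.93 -0.   -0.61]
```

```bash
python3 -m creep '0 -0.04 0.3 0 0.02;0 -0.08 0.6 0 0.05; 0 -0.1 1 0 0.05;0 -0.1 1 0 0.05; 0 -0.1 1 0 0.05';  python3 go.py .4397 .05 .086 87.7
```

```text
clock: 16.52
eef_pos: [0.4424, -0.0906, 0.0865]
tool_rot: [0.02, 1.0, -0.0, -0.001]
ft_force: [0.3, -0.6, -0.1]
grip_width: 0.0499
grasp_force: 62.8
need [0.055 0.936 0.003] turn 0.0 dist 0.141 | at [ 0.4424 -0.0906  0.0865] yaw 87.7 tilt 0.08 t 16.5 w 0.0499 f [ 0.3 -0.6 -0.1] j [-0.2   0.3  -0.39  0.88 -0.   -0.16]
```

```bash
python3 -m creep '0 0.02 0.4 0 0;0 0.05 0.75 0 0; 0 0.055 0.935 0 0;0 0.055 0.935 0 0; 0 0.055 0.935 0 0';python3 inhand.py blue_tile -.0125; python3 inhand.py slate_board -.076;  python3 go.py .4397 .05 .032 87.7
```

```text
clock: 17.15
eef_pos: [0.4405, 0.0483, 0.087]
tool_rot: [0.021, 1.0, -0.0, -0.0]
ft_force: [1.1, 0.3, -0.9]
grip_width: 0.0494
grasp_force: 62.9
centre [0.4374 0.048 ] [50.9 87.3] 87.7 offset tool [ 0.0031 -0.0004  0.0125]
centre [0.42   0.0501] [84.6 82.9] 87.5 offset tool [0.0205 0.0011 0.076 ]
need [0.005 0.01  0.368] turn -0.001 dist 0.055 | at [0.4404 0.0484 0.0872] yaw 87.5 tilt 0.02 t 17.4 w 0.0498 f [ 0.6 -0.8 -1.1] j [ 0.11  0.28 -0.41  0.88 -0.    0.15]
```

```bash
python3 -m creep '0 0.01 0.01 0.15 0;0 0.01 0.01 0.28 0;0 0.01 0.01 0.34 0;0 0.01 0.01 0.363 0; 0 0.01 0.01 0.363 0;0 0.01 0.01 0.363 0'; python3 go.py .4397 .05 .0315 87.7
```

```text
clock: 18.1
eef_pos: [0.4395, 0.0512, 0.0334]
tool_rot: [0.02, 1.0, 0.0, 0.001]
ft_force: [0.0, 0.2, -0.6]
grip_width: 0.0497
grasp_force: 62.9
need [-0.001 -0.008  0.013] turn -0.0 dist 0.002 | at [0.4395 0.0512 0.0334] yaw 87.7 tilt 0.08 t 18.1 w 0.0497 f [ 0.   0.2 -0.6] j [ 0.12  0.36 -0.48  0.73 -0.    0.16]
```

```bash
python3 -m creep '0 0 -0.006 0.01 0;0 0 -0.006 0.01 0;0.68 0 -0.006 0.01 0;0.75 0 -0.006 0.01 0; 0.8 0 -0.006 0 0; 0.8 0 -0.006 -0.1 0;0.8 0 0 -0.45 0;0.8 0 0 -0.75 0;0.8 0 0 -0.75 0;0.8 0 0 -0.75 0';python3 inhand.py blue_tile -.124;python3 inhand.py slate_board -.132; python3 go.py .4465 -.087 .12 64
```

```text
clock: 19.35
eef_pos: [0.4386, 0.0511, 0.145]
tool_rot: [0.02, 1.0, -0.0, -0.0]
ft_force: [0.2, 0.1, -0.2]
grip_width: 0.0686
grasp_force: 0.0
centre [0.4362 0.0499] [52.1 87.1] 87.9 offset tool [ 0.0023 -0.0013  0.124 ]
centre [0.4353 0.0499] [ 86.3 113.3] 86.8 offset tool [ 0.0021 -0.0012  0.132 ]
need [-0.096 -0.917  0.16 ] turn 0.132 dist 0.14 | at [0.4378 0.0511 0.144 ] yaw 87.7 tilt 0.18 t 19.6 w 0.0685 f [ 0.2  0.8 -0.2] j [ 0.12  0.21 -0.33  1.03  0.    0.16]
```

Blue lies within 1 mm of the board's centre. Now red.

```bash
python3 -m creep '0.8 -0.03 -0.35 0.05 0.05;0.8 -0.06 -0.7 0.1 0.1; 0.8 -0.09 -0.92 0.16 0.132;0.8 -0.09 -0.92 0.16 0.132;0.8 -0.09 -0.92 0.16 0.132';python3 inhand.py red_tile -.112; python3 go.py .4465 -.087 .0195 64
```

```text
clock: 20.18
eef_pos: [0.4462, -0.0869, 0.1206]
tool_rot: [0.225, 0.974, 0.0, -0.001]
ft_force: [-0.1, -0.2, -0.3]
grip_width: 0.068
grasp_force: 0.0
centre [ 0.4447 -0.0871] [52.7 52.8] 65.0 offset tool [ 0.001  -0.0008  0.112 ]
need [-0.001 -0.004  0.678] turn 0.0 dist 0.102 | at [ 0.4467 -0.0864  0.1212] yaw 64.0 tilt 0.04 t 20.3 w 0.0683 f [ 0.7  0.5 -0.1] j [-0.19  0.26 -0.34  0.97  0.    0.26]
```

```bash
python3 -m creep '0.8 0 0 0.3 0;0.8 0 0 0.55 0;0.8 0 0 0.64 0;0.8 0 0 0.68 0; 0.8 0 0 0.68 0;0.8 0 0 0.68 0;0.6 0 0 0.68 0;0 0 0 0.68 0;0 0 0 0.68 0;0 0 0 0.68 0;0 0 0 0.68 0';python3 go.py .438 .051 .09 87.7; python3 -m creep '0 0 0 -0.1 0;0 0 0 -0.3 0;0 0 0 -0.45 0; 0 0 0 -0.45 0; 0 0 0 -0.45 0';python3 inhand.py red_tile -.012;python3 go.py .4385 .051 .09 87.7
```

```text
clock: 21.65
eef_pos: [0.4476, -0.0875, 0.0207]
tool_rot: [0.226, 0.974, 0.0, 0.001]
ft_force: [-1.3, 0.3, 8.3]
grip_width: 0.0499
grasp_force: 61.5
need [ 0.462  0.801 -0.462] turn -0.132 dist 0.155 | at [ 0.4476 -0.0875  0.0207] yaw 63.9 tilt 0.13 t 21.6 w 0.0499 f [-1.3  0.3  8.3] j [-0.19  0.4  -0.46  0.71  0.    0.26]
clock: 22.28
eef_pos: [0.4463, -0.0872, 0.0863]
tool_rot: [0.226, 0.974, -0.0, -0.0]
ft_force: [-0.2, -0.2, -0.1]
grip_width: 0.0501
grasp_force: 62.9
centre [ 0.4429 -0.086 ] [50.8 53. ] 64.6 offset tool [ 0.0035 -0.0004  0.012 ]
need [ 0.449  0.805 -0.028] turn -0.132 dist 0.138 | at [ 0.4458 -0.0871  0.0857] yaw 63.9 tilt 0.13 t 22.4 w 0.0499 f [ 1.   0.2 -0.6] j [-0.19  0.3  -0.38  0.88  0.    0.26]
```

```bash
python3 -m creep '0 0.14 0.28 -0.02 -0.04;0 0.28 0.55 -0.02 -0.08;0 0.45 0.8 -0.03 -0.132;0 0.45 0.8 -0.03 -0.132;0 0.45 0.8 -0.03 -0.132;0 0.45 0.8 -0.03 -0.132';python3 inhand.py red_tile -.0127; python3 go.py .439 .051 .04 87.7
```

```text
clock: 23.12
eef_pos: [0.4388, 0.0492, 0.0909]
tool_rot: [0.021, 1.0, -0.0, -0.0]
ft_force: [-0.2, 0.7, -0.3]
grip_width: 0.0499
grasp_force: 62.9
centre [0.4355 0.049 ] [51.1 53.4] 87.7 offset tool [ 0.0033 -0.0004  0.0127]
need [0.    0.012 0.341] turn -0.001 dist 0.051 | at [0.439  0.0492 0.0911] yaw 87.5 tilt 0.02 t 23.2 w 0.0499 f [-0.3  0.2 -0.3] j [ 0.11  0.27 -0.41  0.89 -0.    0.15]
```

```bash
python3 -m creep '0 0 0.01 0.15 0;0 0 0.01 0.28 0;0 0 0.01 0.33 0;0 0 0.01 0.341 0; 0 0 0.01 0.341 0;0 0 0.01 0.341 0'; python3 go.py .439 .051 .0392 87.7
```

```text
clock: 23.98
eef_pos: [0.4396, 0.0517, 0.0408]
tool_rot: [0.02, 1.0, 0.0, 0.001]
ft_force: [-0.4, 0.1, 0.2]
grip_width: 0.0498
grasp_force: 62.9
need [ 0.004 -0.005  0.011] turn -0.0 dist 0.002 | at [0.4396 0.0517 0.0408] yaw 87.7 tilt 0.08 t 24.0 w 0.0498 f [-0.4  0.1  0.2] j [ 0.12  0.35 -0.47  0.75 -0.    0.16]
```

Release red, rise, check; then work out amber (edge at 13.7° → grip yaw 103.7°).

```bash
python3 -m creep '0 0.004 -0.005 0.01 0;0 0.004 -0.005 0.01 0;0.68 0.004 -0.005 0.01 0;0.75 0.004 -0.005 0.01 0; 0.75 0.004 -0.005 0 0; 0.75 0 0 -0.1 0;0.75 0 0 -0.45 0;0.75 0 0 -0.75 0;0.75 0 0 -0.75 0;0.75 0 0 -0.75 0';python3 inhand.py red_tile -.126;python3 inhand.py blue_tile -.134; python3 go.py .588 -.087 .13 103.7
```

```text
clock: 25.22
eef_pos: [0.4386, 0.0517, 0.1524]
tool_rot: [0.02, 1.0, -0.0, -0.0]
ft_force: [-0.2, -0.0, 0.2]
grip_width: 0.0641
grasp_force: 0.0
centre [0.4357 0.0506] [51.5 51.6] 87.7 offset tool [ 0.0029 -0.0012  0.126 ]
centre [0.4375 0.0499] [52.1 88.2] 88.6 offset tool [-1.00e-04 -1.60e-03  1.34e-01]
need [-1.037 -0.882  0.139] turn -0.089 dist 0.205 | at [0.4379 0.0516 0.1513] yaw 87.7 tilt 0.18 t 25.4 w 0.0639 f [-0.2  0.4  1.1] j [ 0.12  0.2  -0.32  1.05 -0.    0.16]
```

```bash
python3 -m creep '0.75 -0.25 -0.22 0.03 -0.04;0.75 -0.5 -0.44 0.06 -0.089; 0.75 -0.75 -0.66 0.1 -0.089;0.75 -1 -0.88 0.14 -0.089;0.75 -1 -0.88 0.14 -0.089;0.75 -1 -0.88 0.14 -0.089';python3 inhand.py amber_tile -.122; python3 go.py .588 -.087 .0195 103.7
```

```text
clock: 26.18
eef_pos: [0.5823, -0.0861, 0.1302]
tool_rot: [-0.119, 0.993, 0.001, -0.002]
ft_force: [-0.5, -0.6, -0.5]
grip_width: 0.0642
grasp_force: 0.0
centre [ 0.585  -0.0875] [42.4 41.2] 12.3 offset tool [-0.0026 -0.0022  0.122 ]
need [-0.035 -0.02   0.745] turn 0.0 dist 0.112 | at [ 0.5825 -0.0854  0.1313] yaw 103.8 tilt 0.1 t 26.3 w 0.064 f [-0.2  0.3  0.5] j [-0.15  0.49  0.05  1.13  0.   -0.39]
```

```bash
python3 -m creep '0.7 -0.033 -0.02 0.3 0.004;0.7 -0.033 -0.02 0.55 0.004;0.7 -0.033 -0.02 0.68 0.004;0.7 -0.033 -0.02 0.742 0.004; 0.7 -0.033 -0.02 0.742 0.004;0.7 -0.033 -0.02 0.742 0.004;0.5 -0.033 -0.02 0.742 0.004;0 -0.033 -0.02 0.742 0.004;0 -0.033 -0.02 0.742 0.004;0 -0.033 -0.02 0.742 0.004;0 -0.033 -0.02 0.742 0.004';python3 go.py .439 .051 .1 87.7; python3 -m creep '0 0 0 -0.1 0;0 0 0 -0.3 0;0 0 0 -0.55 0; 0 0 0 -0.55 0; 0 0 0 -0.55 0';python3 inhand.py amber_tile -.0125;python3 go.py .439 .051 .1 87.7
```

```text
clock: 27.65
eef_pos: [0.5901, -0.0881, 0.022]
tool_rot: [-0.113, 0.994, -0.0, 0.001]
ft_force: [-1.3, 0.1, 6.7]
grip_width: 0.0398
grasp_force: 61.0
need [ 0.772  1.13  -0.523] turn 0.085 dist 0.22 | at [ 0.5901 -0.0881  0.022 ] yaw 103.0 tilt 0.15 t 27.6 w 0.0398 f [-1.3  0.1  6.7] j [-0.15  0.62 -0.06  0.89  0.   -0.37]
clock: 28.28
eef_pos: [0.5888, -0.088, 0.103]
tool_rot: [-0.113, 0.994, -0.0, -0.0]
ft_force: [0.6, 0.5, -0.6]
grip_width: 0.0399
grasp_force: 60.5
none
need [0.76  1.125 0.014] turn 0.085 dist 0.204 | at [ 0.588  -0.0879  0.1017] yaw 103.0 tilt 0.14 t 28.4 w 0.0399 f [ 0.4  0.9 -1.4] j [-0.15  0.53  0.02  1.07 -0.   -0.37]
```

```bash
python3 -m creep '0 0.2 0.3 0 0.03;0 0.38 0.55 0 0.06;0 0.55 0.8 0 0.085;0 0.68 1 0 0.085;0 0.68 1 0 0.085;0 0.68 1 0 0.085';python3 inhand.py amber_tile -.014; python3 go.py .439 .051 .05 87.7
```

```text
clock: 29.12
eef_pos: [0.4563, 0.0351, 0.1025]
tool_rot: [0.02, 1.0, -0.0, -0.0]
ft_force: [0.7, 0.0, -0.7]
grip_width: 0.0397
grasp_force: 60.6
centre [0.4512 0.0349] [41.3 43.2] 87.7 offset tool [ 0.005  -0.0004  0.014 ]
need [0.123 0.104 0.351] turn -0.0 dist 0.058 | at [0.4568 0.0347 0.1027] yaw 87.6 tilt 0.02 t 29.2 w 0.0395 f [ 0.9 -0.9 -0.6] j [ 0.08  0.29 -0.36  0.93 -0.    0.12]
```

```bash
python3 -m creep '0 0.06 0.05 0 0;0 0.112 0.104 0.05 0;0 0.112 0.104 0.2 0;0 0.112 0.104 0.3 0;0 0.112 0.104 0.34 0;0 0.112 0.104 0.351 0; 0 0.112 0.104 0.351 0;0 0.112 0.104 0.351 0'; python3 go.py .4405 .051 .0485 87.7
```

```text
clock: 30.22
eef_pos: [0.4403, 0.0516, 0.0507]
tool_rot: [0.02, 1.0, 0.0, 0.001]
ft_force: [0.2, -0.0, -0.3]
grip_width: 0.0402
grasp_force: 60.6
need [-0.002 -0.004  0.015] turn -0.0 dist 0.002 | at [0.4403 0.0516 0.0507] yaw 87.7 tilt 0.07 t 30.2 w 0.0402 f [ 0.2 -0.  -0.3] j [ 0.12  0.34 -0.46  0.78  0.    0.16]
```

```bash
python3 -m creep '0 0 -0.004 0.014 0;0 0 -0.004 0.014 0;0.5 0 -0.004 0.014 0;0.62 0 -0.004 0.014 0; 0.62 0 -0.004 0 0; 0.62 0 0 -0.1 0;0.62 0 0 -0.45 0;0.62 0 0 -0.75 0;0.62 0 0 -0.75 0;0.62 0 0 -0.75 0';python3 inhand.py amber_tile -.129;python3 inhand.py red_tile -.137; python3 -c "
from h import *
cv2.imwrite('pics/w5.png',camera('wrist')[:,:,::-1])"; python3 go.py .585 -.248 .15 87.7
```

```text
clock: 31.48
eef_pos: [0.4395, 0.0515, 0.1625]
tool_rot: [0.02, 1.0, -0.0, -0.0]
ft_force: [-0.2, -0.5, -0.7]
grip_width: 0.0527
grasp_force: 0.0
none
centre [0.436  0.0505] [53.1 53.5] 87.7 offset tool [ 0.0023 -0.0009  0.137 ]
need [-1.054 -1.955  0.075] turn -0.0 dist 0.333 | at [0.4389 0.0514 0.1615] yaw 87.7 tilt 0.16 t 31.7 w 0.0533 f [-0.4  0.2 -0.3] j [ 0.12  0.19 -0.3   1.07 -0.    0.16]
```

View pics/w5.png

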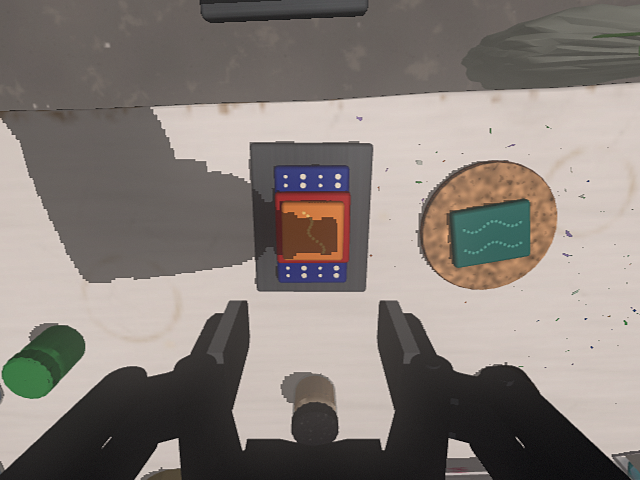

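The stack is centred: amber (311,231) on red on blue, board (310,217); teal at (491,233) on cork. Now the jar.

```bash
python3 -m creep '0.7 -0.18 -0.33 0 0;0.7 -0.36 -0.66 0 0;0.7 -0.54 -1 0.04 0;0.7 -0.54 -1 0.04 0'; python3 -m creep '0.7 -0.18 -0.33 0 0;0.7 -0.36 -0.66 0 0;0.7 -0.5 -0.94 0.04 0;0.7 -0.5 -0.94 0.04 0;0.7 -0.5 -0.94 0.04 0'; python3 - <<'E'
from h import *
P=camera_params("wrist");im=camera("wrist");cv2.imwrite('pics/w6.png',im[:,:,::-1])
for d in spot_point("white_lid_jar","wrist"): print(np.round(d["at"],4),d["conf"])
for d in cut_out("white_lid_jar","wrist"):
    m=d["pixels"]; g=im.astype(int); lid=m&(g.min(2)>120)&(g.max(2)-g.min(2)<25)
    for n,k in(("all",m),("lid",lid)):
        if k.sum()>30: c,s,a,w=rect(k,P,.048);print(n,c.round(4),np.round(s,1),w.round(4),k.sum())
print("pred",proj(P,(.585,-.248,.048)))
E
python3 go.py .585 -.248 .036 87.7
```

```text
clock: 32.22
eef_pos: [0.5154, -0.1049, 0.1551]
tool_rot: [0.023, 1.0, -0.0, -0.001]
ft_force: [-1.0, 0.5, 0.2]
grip_width: 0.0599
grasp_force: 0.0
clock: 32.85
eef_pos: [0.583, -0.2442, 0.1498]
tool_rot: [0.02, 1.0, 0.001, -0.001]
ft_force: [-0.6, 1.0, 1.3]
grip_width: 0.0599
grasp_force: 0.0
[ 0.5367 -0.1683 -0.002 ] 0.96
[ 0.5859 -0.2498 -0.0012] 0.93
[ 0.6741 -0.2851  0.0008] 0.86
all [ 0.6722 -0.2771] [51.9 91.2] [ 0.671  -0.2792] 6720
lid [ 0.6776 -0.273 ] [53.4 86.5] [ 0.6883 -0.2825] 3754
all [ 0.5335 -0.1693] [46.6 36.4] [ 0.5341 -0.1693] 4148
all [ 0.5768 -0.2485] [36.4 45.9] [ 0.5768 -0.2479] 3454
lid [ 0.5804 -0.2442] [33.3 44.1] [ 0.5798 -0.2444] 361
pred [306.9169722  252.15000648]
need [-0.011 -0.028  0.766] turn 0.0 dist 0.115 | at [ 0.5835 -0.2438  0.151 ] yaw 87.8 tilt 0.04 t 33.0 w 0.0599 f [-0.4 -0.6 -0. ] j [-0.4   0.56  0.21  1.23  0.   -0.36]
```

View pics/w6.png

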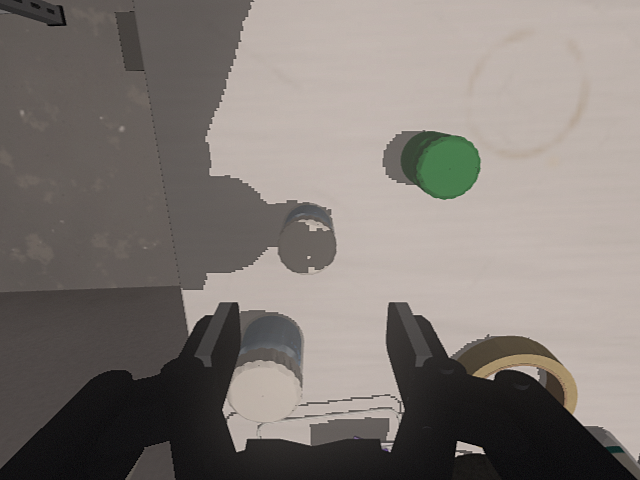

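The white-lid jar is at (307,240) as predicted, the green one at (445,165), the large one at (268,370); the fingers clear both. Gripping.

```bash
python3 go.py .5845 -.2485 .036 87.7; python3 -m creep '0.7 -0.01 -0.03 0.2 0;0.7 -0.01 -0.03 0.4 0;0.7 -0.008 -0.03 0.6 0;0.7 -0.008 -0.03 0.72 0; 0.7 -0.008 -0.03 0.765 0;0.7 -0.008 -0.03 0.765 0;0.7 -0.008 -0.03 0.765 0;0 -0.008 -0.03 0.765 0;0 -0.008 -0.03 0.765 0;0 -0.008 -0.03 0.765 0;0 -0.008 -0.03 0.765 0;0 -0.008 -0.03 0.765 0';python3 go.py .45 .1825 .16 87.7
```

```text
need [-0.008 -0.031  0.766] turn 0.0 dist 0.115 | at [ 0.5835 -0.2438  0.151 ] yaw 87.8 tilt 0.04 t 33.0 w 0.0599 f [-0.4 -0.6 -0. ] j [-0.4   0.56  0.21  1.23  0.   -0.36]
clock: 34.5
eef_pos: [0.5857, -0.2504, 0.0372]
tool_rot: [0.02, 1.0, -0.0, 0.001]
ft_force: [-0.4, 0.4, 6.5]
grip_width: 0.0349
grasp_force: 60.3
need [ 1.019  2.846 -0.823] turn -0.0 dist 0.47 | at [ 0.5857 -0.2504  0.0372] yaw 87.7 tilt 0.13 t 34.5 w 0.0349 f [-0.4  0.4  6.5] j [-0.4   0.67  0.08  0.99  0.   -0.36]
```

```bash
python3 -m creep '0 0 0 -0.1 0;0 0 0 -0.4 0;0 0 0 -0.8 0;0 0.12 0.33 -0.82 0;0 0.24 0.66 -0.82 0;0 0.36 1 -0.82 0;0 0.36 1 -0.82 0'; python3 -m creep '0 0.12 0.33 0 0;0 0.24 0.66 0 0;0 0.36 1 0 0;0 0.36 1 0 0'; python3 go.py .45 .1825 .12 87.7
```

```text
clock: 35.38
eef_pos: [0.5354, -0.0949, 0.1595]
tool_rot: [0.018, 1.0, 0.0, -0.001]
ft_force: [0.8, -0.3, -0.2]
grip_width: 0.0346
grasp_force: 60.1
clock: 35.88
eef_pos: [0.4886, 0.0561, 0.1594]
tool_rot: [0.018, 1.0, 0.0, -0.0]
ft_force: [1.5, -0.7, -1.0]
grip_width: 0.0348
grasp_force: 60.3
need [0.287 0.833 0.263] turn 0.001 dist 0.138 | at [0.4886 0.0561 0.1594] yaw 87.9 tilt 0.01 t 35.9 w 0.0348 f [ 1.5 -0.7 -1. ] j [ 0.11  0.29 -0.19  1.1   0.    0.15]
```

```bash
python3 -m creep '0 0.14 0.4 0 0;0 0.25 0.75 0.1 0;0 0.285 0.83 0.25 0;0 0.285 0.83 0.263 0;0 0.285 0.83 0.263 0;0 0.285 0.83 0.263 0'; python3 go.py .45 .1825 .0537 87.7; python3 - <<'E'
from h import *
for c in("wrist","side","top"):
    im=camera(c);P=camera_params(c)
    for t in("white_lid_jar","teal_tile"):
        for d in spot_point(t,c): print(c,t,np.round(d["at"],4),round(d["conf"],2))
    if c=="wrist": cv2.imwrite('pics/w7.png',im[:,:,::-1])
E
```

```text
clock: 36.62
eef_pos: [0.4528, 0.1791, 0.1204]
tool_rot: [0.021, 1.0, 0.0, 0.001]
ft_force: [-0.6, -0.4, -0.7]
grip_width: 0.0349
grasp_force: 60.4
need [0.02  0.021 0.445] turn -0.001 dist 0.067 | at [0.4528 0.1791 0.1204] yaw 87.5 tilt 0.1 t 36.6 w 0.0349 f [-0.6 -0.4 -0.7] j [ 0.38  0.32 -0.26  0.99 -0.    0.42]
wrist white_lid_jar [0.4514 0.1803 0.0831] 0.85
wrist teal_tile [0.4481 0.1792 0.0053] 0.8
side white_lid_jar [ 0.5371 -0.1647 -0.0023] 0.78
side white_lid_jar [0.441  0.0516 0.0248] 0.62
side white_lid_jar [0.4542 0.1801 0.0839] 0.6
side white_lid_jar [ 6.780e-01 -2.792e-01 -5.000e-04] 0.56
side white_lid_jar [5.990e-01 2.149e-01 4.000e-04] 0.16
side teal_tile [0.4545 0.1758 0.0103] 0.56
top white_lid_jar [ 6.815e-01 -2.821e-01  1.000e-04] 0.68
top white_lid_jar [ 0.5419 -0.1661 -0.0007] 0.61
top teal_tile [0.4477 0.1836 0.0113] 0.52
```

View pics/w7.png

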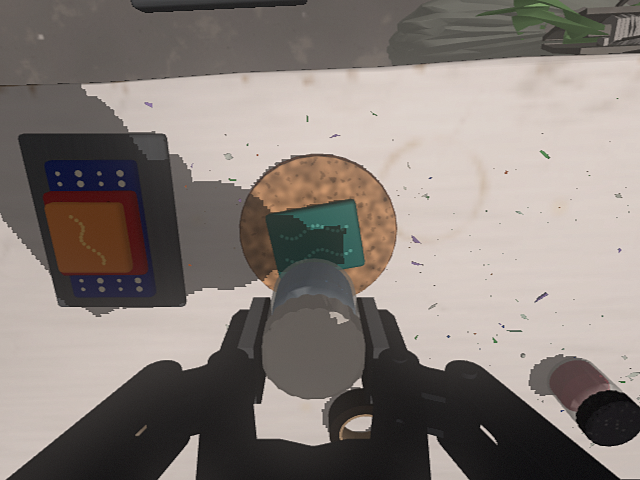

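The jar is held upright above the teal tile (317,236), which sits mid-cork. Lowering.

```bash
python3 -m creep '0 0.015 0.02 0.15 0;0 0.015 0.02 0.3 0;0 0.015 0.02 0.4 0;0 0.015 0.02 0.43 0;0 0.015 0.02 0.44 0;0 0.015 0.02 0.44 0'; python3 go.py .4505 .182 .0535 87.7
```

```text
clock: 37.83
eef_pos: [0.4499, 0.1834, 0.0541]
tool_rot: [0.02, 1.0, 0.0, 0.001]
ft_force: [-0.6, -0.5, -1.3]
grip_width: 0.0351
grasp_force: 60.4
need [-0.004 -0.009  0.004] turn -0.0 dist 0.002 | at [0.4499 0.1834 0.0541] yaw 87.7 tilt 0.07 t 37.8 w 0.0351 f [-0.6 -0.5 -1.3] j [ 0.39  0.4  -0.34  0.83 -0.    0.43]
```

```bash
python3 -m creep '0 0 -0.009 0.004 0;0 0 -0.009 0.004 0;0.45 0 -0.009 0.004 0;0.55 0 -0.009 0.004 0;0.65 0 -0.009 0.002 0; 0.65 0 -0.009 -0.1 0; 0.65 0 -0.009 -0.3 0;0.65 0 -0.009 -0.6 0;0.65 0 -0.009 -0.95 0;0.65 0 -0.009 -0.95 0'; python3 -m creep '0.65 0.3 0 0 0;0.65 0.6 0 0 0;0.65 0.8 0 0 0;0.65 0.8 0 0 0;0.65 0.8 0 0 0'; python3 - <<'E'
from h import *
ims={c:camera(c) for c in("wrist","side","top")}
for c in ims:
    P=camera_params(c)
    for t in("white_lid_jar","teal_tile","cork_pad","slate_board","blue_tile","red_tile","amber_tile","pink_jar","peach_jar","foil_tape"):
        for d in spot_point(t,c)[:3]:
            if abs(d["at"][0]-.5)<.13 and d["conf"]>.4 : print(c,t,np.round(d["at"],3),round(d["conf"],2))
a=cv2.resize(ims["side"][180:380,200:440],None,fx=2.5,fy=2.5); b=cv2.resize(ims["wrist"],None,fx=.3,fy=.3)
a[:b.shape[0],:b.shape[1]]=b; cv2.imwrite('pics/end.png',a[:,:,::-1])
E
python3 go.py .35 .18 .19 87.7
```

```text
clock: 39.08
eef_pos: [0.4522, 0.1831, 0.2007]
tool_rot: [0.02, 1.0, 0.002, 0.005]
ft_force: [-0.2, -0.5, 0.1]
grip_width: 0.0557
grasp_force: 0.0
clock: 39.7
eef_pos: [0.3299, 0.1869, 0.1958]
tool_rot: [0.02, 1.0, 0.0, 0.0]
ft_force: [-0.1, 0.2, 0.7]
grip_width: 0.0552
grasp_force: 0.0
wrist white_lid_jar [0.446 0.181 0.015] 0.71
wrist teal_tile [0.45  0.18  0.005] 0.74
wrist cork_pad [ 0.446  0.183 -0.001] 0.75
wrist amber_tile [0.437 0.051 0.025] 0.56
wrist foil_tape [0.598 0.212 0.   ] 0.53
side white_lid_jar [ 0.538 -0.162  0.   ] 0.7
side white_lid_jar [0.438 0.049 0.013] 0.66
side teal_tile [0.454 0.178 0.01 ] 0.81
side teal_tile [0.439 0.051 0.024] 0.5
side slate_board [0.439 0.052 0.004] 0.55
side blue_tile [0.439 0.048 0.013] 0.57
side red_tile [0.438 0.051 0.017] 0.57
side amber_tile [0.442 0.052 0.025] 0.69
side pink_jar [ 0.57  0.37 -0.  ] 0.74
side peach_jar [0.596 0.047 0.002] 0.73
side foil_tape [ 0.6    0.214 -0.   ] 0.75
top white_lid_jar [0.447 0.178 0.011] 0.57
top white_lid_jar [ 0.544 -0.166  0.   ] 0.51
top teal_tile [0.449 0.18  0.009] 0.67
top teal_tile [0.44  0.05  0.008] 0.52
top teal_tile [ 0.446  0.182 -0.001] 0.45
top cork_pad [0.446 0.183 0.002] 0.96
top slate_board [0.435 0.055 0.001] 0.75
top blue_tile [0.437 0.05  0.012] 0.88
top red_tile [0.438 0.05  0.019] 0.5
top amber_tile [0.438 0.057 0.025] 0.92
top pink_jar [ 0.567  0.364 -0.002] 0.88
top peach_jar [0.592 0.045 0.003] 0.62
top foil_tape [0.599 0.212 0.   ] 0.72
need [-0.139 -0.039  0.04 ] turn -0.0 dist 0.023 | at [0.3294 0.1867 0.196 ] yaw 87.7 tilt 0.0 t 41.4 w 0.0554 f [-0.   0.7  0.3] j [ 0.52  0.04 -0.39  1.14 -0.    0.56]
```

View pics/end.png

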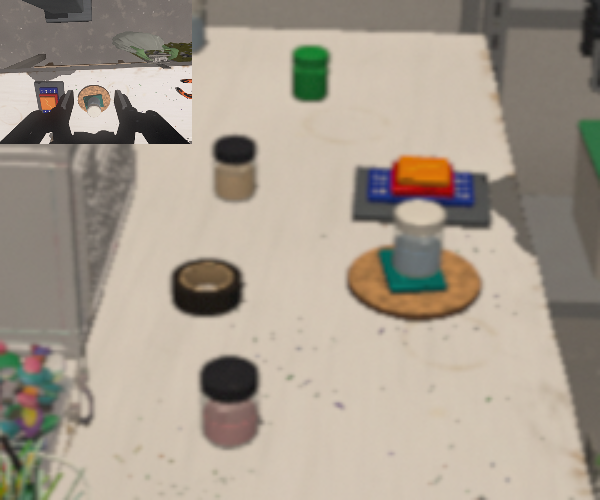

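All five pieces are in place: the jar stands upright on the teal tile at (418,240), the stack is at (423,180), and the bystanders have not moved. Handing in.

```bash
python3 -c "
from workcell import *
print(ticket.job_done())"
```

```text
the job is handed in; nothing more can be done
None
```

The job is handed in: blue, red and amber are stacked on the board, and the white-lidded jar stands on the teal tile on the cork. By the cameras everything is within about 5 mm of centre, and the bystanders have not moved. The first grip on the blue tile closed over its top and was redone. The verdict was not shown.

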